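# Feel out the catch in a pull-out recycling bin's rails

### The arm

A 6-joint arm with a two-finger parallel gripper is mounted at the origin on the work surface. World frame = base frame: x ahead of the robot, y to its left, z up, the work surface at z = 0. Lengths are in m, angles in rad, forces in N, time in s.
With the tool pointing down it reaches from about 0.225 to 0.725 m from the base axis. Payload 3.1 kg.
Tool frame: the origin (TCP) lies where the fingers leave the gripper's body, on its centre line; the fingertips stand 73 mm ahead of it and the grasp point (between the pads) lies 54 mm ahead of it (robot.tips_ahead is the distance from the TCP to the fingertips, in m); z points along the fingers, y is the direction in which the jaws open and shut (so a half turn about z gives the same grasp; the last joint's range is limited). The gripper opens to 85 mm and grips with 20 to 120 N. Pads are 22 mm wide; open, the fingers measure 114 mm over their backs; the gripper's body (76 mm by 85 mm) begins 54 mm behind the grasp point. The pads swing forward as they close: fully open they stand 13 mm farther back than shut.
Start: joints at [-1.474, 0.048, 0.099, 1.622, 0, 1.443], TCP at [0.117, -0.512, 0.304] pointing down, gripper open.
Joint ranges: [-2.91, 2.91], [-0.99, 1.94], [-1.21, 1.42], [-2.12, 2.29], [-1.49, 1.47], [-3.14, 3.14]. Speed limits (rad/s): [2.79, 2.79, 3.14, 3.14, 3.14, 3.14].

### API

Orientations are given as a unit quaternion [w, x, y, z].
In Python, from workcell import robot, command_gripper, status, snapshot, get_calibration, sign_off gives the robot as it stands. Calls block until the motion is done:
- robot.move_ptp(position, orientation): joint-space move of the TCP to a pose.
- robot.move_l(position, attitude=None, v=0.15, force_limit=None): straight line of the TCP; attitude=None keeps the orientation; v is the mean speed in m/s. With force_limit (N) it stops when the force on the tool has changed by that much, and returns True; else False.
- robot.set_joints(angles): joint-space move.
- command_gripper(opening): opening from 0.0 (shut) to 1.0 (fully open); the grip force is fixed at half the most; returns when the fingers have stopped.
- robot.hold(seconds).
- robot.ik(position, orientation): joint angles nearest the present ones, or None.
- status.read_state(): the state.
- snapshot(name): name is "scene" or "top" or "wrist"; returns the picture (480x640x3 uint8, blue, green, red); there is no depth.
- get_calibration(name): a dict with "camera_matrix" (3x3 intrinsics, pixels), "D" ([k1, k2, p1, p2, k3] as OpenCV has them; the pictures are not rectified), "rvec" (rotation vector, rad) and "tvec" (3), from world to camera coordinates, as OpenCV has them; the wrist camera has in their place "hand_eye" (4x4, takes a point from camera to tool coordinates, whose origin is the TCP and whose axes are the flange's). Camera axes: x right, y down, z forward; pixel columns grow to the right and rows downward; lengths in m; the calibration is good to about 2 mm. A picture is of the moment at which its call begins: read the wrist's pose just before it. get_calibration takes no time and is no camera call.
A pose or a line that the arm cannot do raises robot.Unreachable and nothing moves.
- sign_off(): hands the job in, once; it reports no verdict.
The state is a dict: "time": time; "joint_positions": joint angles; "dq": joint speeds; "joint_torque": joint torques, N m; "ee_pos": TCP position; "ee_rot": TCP orientation; "force": force on the tool from outside, world axes, zero at the start; "moment": the same for the moment, N m; "grip_width": opening from 0.0 (shut) to 1.0 (fully open).
Only numpy, scipy, OpenCV 4.12 (cv2) and the standard library are available. Lean on these libraries where they do the work, as an engineer would, in place of code of your own. Each camera call takes 0.05 s, during which the arm holds its last target.

### The job

The grey recycling bin drags somewhere on its rails. Holding its green handle bar, slide it all the way out to its stop, then all the way home to the other stop, without ramming the stops, and feel where it catches: there is one bad catch, and a slighter drag elsewhere. Then leave the bin standing right on the bad catch so the rail can be cleaned there, let go of it, and leave everything else in the cabinet alone.

Things in the scene. Friction and masses are not known exactly. Their poses are not given: they have to be found in the camera images.
- rail: Fixed steel base, 200 x 440 mm, two aluminium rails, black rubber stops at both ends. Origin: centre of its underside, on the work surface. Its y axis points the way the bin slides OUT, z up. Bin's origin: rail y = -0.110 at home, +0.110 fully out (travel 220 mm), always rail x = 0. Elsewhere the bin runs with about 1 N of drag and stays where it is left.
- rail_out (a point): Where the bin's origin stands when fully out (rail y +0.110), 37 mm above the work surface. There the bin meets a rubber stop that gives about 1 mm per 4 N; 20 N on the stop is too much. Same axes as the rail.
- rail_home (a point): The same for fully home (rail y -0.110), with a like rubber stop.
- rail_mid (a point): Middle of the travel (rail y 0). Two unseen sticky spots lie each somewhere with centre within 65 mm of it (bin's origin), each about 24 mm long; they may overlap. The bad one adds 5 to 8 N of drag, most on entering from either side, fading to 2 N just before leaving; the slight one adds 1 to 2 N. Left on the bad spot, the bin stays put.
- bin: Open grey plastic recycling bin, 180 x 150 x 125 mm high, on a 12 mm dark carriage (200 x 160 mm), about 0.9 kg in all, captive: it only slides along the rail's y. Origin: centre of the carriage's underside, 37 mm above the work surface; axes parallel to the rail's. Empties in it lie well below the handle. Starts somewhere mid travel.
- bin_handle (a point): Centre of the green bar bridging the bin's top, rigid with it, right above the bin's origin, 217 mm above the work surface. The bar lies along the bin's x (across the slide), 190 mm long, 22 mm wide along the slide, 24 mm high, its underside 31 mm above the rim: grip it from above, a finger on each side that faces along the slide.
- pail: Bystander: stainless compost pail with dark twist cap, 150 mm wide, 190 mm high, loose. Origin: centre of its underside.
- spoon_rest: Bystander: white and blue ceramic spoon rest, 175 mm long, 10 mm high, loose. Origin: under the centre of its round bowl.
- funnel: Bystander: blue plastic funnel standing mouth down, 110 mm wide, 125 mm high, loose. Origin: centre of its underside.
- trivet: Fixed bystander: black silicone trivet, 170 mm square, leaning upright on a steel stand. Origin: under its centre.
- soap: Bystander: soap bottle, 64 mm wide, 170 mm high, loose. Origin: centre of its underside.
- brush: Bystander: dish brush lying flat, about 200 mm long, loose.
- tub: Bystander: white ceramic bowl, 90 mm wide, 70 mm high, loose. Origin: centre of its underside.

How it is judged:
On the way, in this order (a step that is already met when the one before it is completed fails the run):
1. the bin is slid fully out, within 6 mm of its out stop (y of bin in the frame of rail above 0.104 m), for 0.1 s.
2. then the bin is slid fully home, within 6 mm of its home stop (y of bin in the frame of rail below -0.104 m), for 0.1 s.
At the end, for the whole second after the job is handed in: After the two full strokes the bin stands at rest and released on the bad sticky spot (within about 12 mm of its centre: the spot presses on the carriage with more than 5 N; the slight spot presses with less), clear of both end stops (contact force between bin and rail above 5 N and y of bin in the frame of rail between -0.09 and 0.09 m and linear speed of bin below 0.005 m/s and contact force between the fingers and bin below 0.2 N); the robot touches nothing.
It fails at once if the bin presses on the rail or its end stops with more than 20 N (contact force between bin and rail above 20 N).
It fails at once if a bystander is moved by more than 20 mm (distance of any of pail, spoon_rest, funnel, soap, brush, tub from where it was at the start of the episode above 0.02 m).
It also fails if it takes over 61 s, if anything falls off the work surface, if the arm or the gripper's body presses on something with over 40 N, if the wrist force passes 120 N, or if a joint passes its speed limit or range.

## Working session

There is one attempt and no reset: what is moved stays moved. The work goes in short steps, each a Python script; the robot and the scene stay as the last script left them, time stands still between calls to the robot, and variables do not carry over. Pictures are saved under pics/ and viewed, and the job is handed in when it is done.

```bash
ls; mkdir -p pics
python3 - <<'E'
from workcell import robot, command_gripper, status, snapshot, get_calibration
import cv2
for n in ("scene","top","wrist"):
    cv2.imwrite(f"pics/{n}0.png",snapshot(n))
    print(n,get_calibration(n))
print(status.read_state(), robot.tips_ahead)
E
```

```text
pics
scene {'camera_matrix': array([[449.33905173,   0.        , 317.83144599],
       [  0.        , 449.33905173, 239.03628271],
       [  0.        ,   0.        ,   1.        ]]), 'D': array([-0.04556654,  0.        ,  0.        ,  0.        ,  0.        ]), 'rvec': array([ 2.21840161,  1.74545272, -0.35007595]), 'tvec': array([-0.11491563, -0.41742665,  1.86413766])}
top {'camera_matrix': array([[543.97723867,   0.        , 311.96776541],
       [  0.        , 543.97723867, 241.55894691],
       [  0.        ,   0.        ,   1.        ]]), 'D': array([-0.1481636,  0.       ,  0.       ,  0.       ,  0.       ]), 'rvec': array([ 2.21938755, -2.15383197,  0.09650363]), 'tvec': array([-0.04380398,  0.51857203,  1.69074133])}
wrist {'camera_matrix': array([[334.18507047,   0.        , 322.89772491],
       [  0.        , 334.18507047, 236.14625243],
       [  0.        ,   0.        ,   1.        ]]), 'D': array([0.00318634, 0.        , 0.        , 0.        , 0.        ]), 'hand_eye': array([[ 4.60680176e-04, -9.50997574e-01, -3.09197997e-01,
         7.78336398e-02],
       [ 9.9
[... 231 characters left out ...]
00000e+00]])}
{'time': 0.15, 'joint_positions': array([-1.47382497e+00,  4.85910305e-02,  9.79326265e-02,  1.62199872e+00,
        8.16946044e-06,  1.44302684e+00]), 'dq': array([ 0.00091982, -0.00146693,  0.00556327, -0.0009387 , -0.00034766,
        0.00088513]), 'joint_torque': array([ 1.12327860e-03, -3.39260745e+01,  3.20423162e+01,  1.54194888e-02,
       -1.19920110e-04, -1.31017192e-06]), 'ee_pos': array([ 0.11696944, -0.51144611,  0.30296794]), 'ee_rot': array([-9.30223575e-04,  9.93692655e-01,  1.12134032e-01,  1.84109207e-05]), 'force': array([ 1.13770273,  0.54614238, -0.87438578]), 'moment': array([ 0.02801053, -0.00266286,  0.01680495]), 'grip_width': 0.9992870764084181} 0.0726
```

View pics/top0.png

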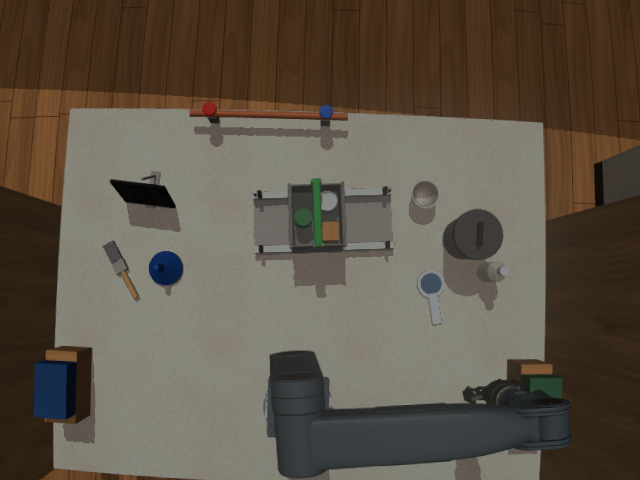

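View pics/scene0.png

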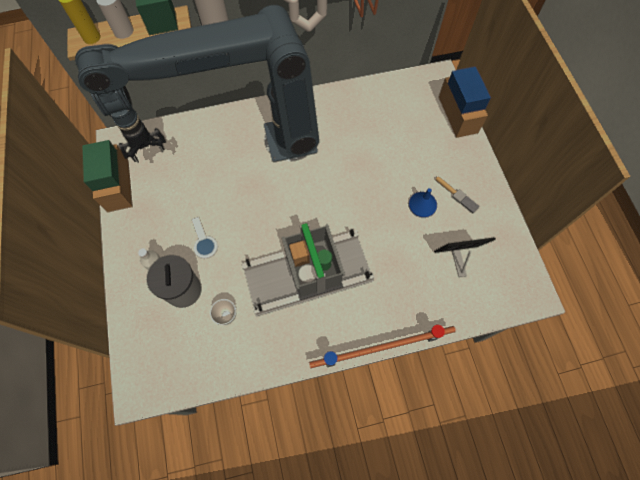

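Top view: the bin is at about (317,214), with its green bar running from (316,179) to (318,246). The rail spans columns 253–393, so the slide is roughly along world y. I'll zoom in for cues to which end is OUT, and measure at the same time.

```bash
cat > h.py <<'E'
import numpy as np, cv2
from workcell import get_calibration
def rays(name,px):
    c=get_calibration(name); R=cv2.Rodrigues(c["rvec"])[0]
    u=cv2.undistortPoints(np.array(px,float).reshape(-1,1,2),c["camera_matrix"],c["D"]).reshape(-1,2)
    d=np.c_[u,np.ones(len(u))]@R
    return -R.T@c["tvec"], d
def plane(name,px,z):
    o,d=rays(name,px); return o+d*((z-o[2])/d[:,2])[:,None]
def green(im):
    h=cv2.cvtColor(im,cv2.COLOR_BGR2HSV)
    m=cv2.inRange(h,(50,120,60),(75,255,255))
    n,l,s,c=cv2.connectedComponentsWithStats(m)
    return m,l,s,c
E
python3 - <<'E'
import cv2,numpy as np
from h import *
for n,c in (("top",(160,275,235,410)),("scene",(210,325,235,385))):
    im=cv2.imread(f"pics/{n}0.png")
    m,l,s,ce=green(im)
    for i in range(1,len(s)):
        if s[i,4]>40:
            r=cv2.minAreaRect(np.argwhere(l==i)[:,::-1].astype(np.float32)); print(n,s[i],r)
            b=cv2.boxPoints(r)
            print(plane(n,[ce[i]],.229), plane(n,b,.229).round(3))
    cr=im[c[0]:c[1],c[2]:c[3]]
    cv2.imwrite(f"pics/{n}_z.png",cv2.resize(cr,None,fx=4.4,fy=4.4,interpolation=cv2.INTER_CUBIC))
E
```

```text
top [313 179   9  67 443] ((316.85736083984375, 212.00509643554688), (66.24347686767578, 6.567241191864014), 87.95458984375)
[[ 0.58586009 -0.03744002  0.229     ]] [[ 0.678 -0.022  0.229]
 [ 0.68  -0.041  0.229]
 [ 0.495 -0.052  0.229]
 [ 0.493 -0.034  0.229]]
scene [302 224  22  54 375] ((312.5500183105469, 250.15000915527344), (55.65608215332031, 7.273237705230713), 71.56504821777344)
[[ 0.59081602 -0.0395115   0.229     ]] [[ 0.494 -0.058  0.229]
 [ 0.491 -0.034  0.229]
 [ 0.68  -0.021  0.229]
 [ 0.682 -0.044  0.229]]
```

View pics/top_z.png

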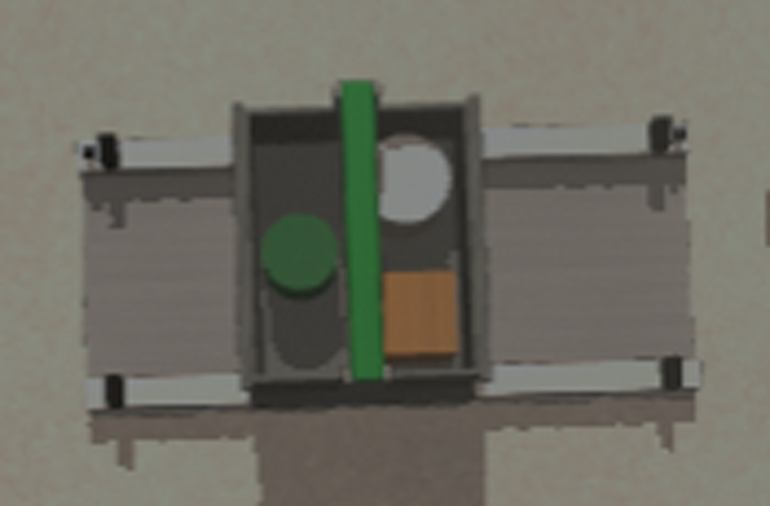

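View pics/scene_z.png

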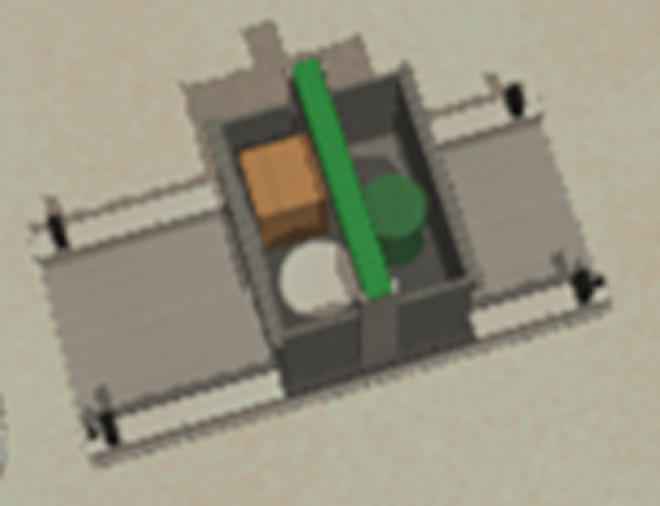

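The bar centre comes out at about (0.587, −0.038) in both views, 186–189 mm long against 190 given, with a yaw of about 3.5–4°. The rail looks the same at both ends, so I can't tell OUT by sight. Next I'll measure the rail ends, then move above the bar.

Run:
```python
import cv2,numpy as np
from h import *
from workcell import robot,status,snapshot
px=np.array([[108,150],[660,133],[672,372],[115,390]])/4.4+[235,160]
p=plane("top",px,.045); print(p.round(4), p.mean(0))
px2=np.array([[585,285],[105,428],[58,230],[515,100]])/4.4+[235,210]
q=plane("scene",px2,.045); print(q.round(4), q.mean(0))
for a in (p,q):
    for i in range(4):
        d=a[(i+1)%4]-a[i]; print(np.linalg.norm(d).round(4), np.degrees(np.arctan2(d[1],d[0])).round(2))
th=np.radians(3.6); o=[0,np.cos(th/2),np.sin(th/2),0]
robot.move_ptp([0.587,-0.038,0.36],o)
s=status.read_state(); print(s["time"],s["ee_pos"],s["force"],s["joint_positions"].round(2))
im=snapshot("wrist"); cv2.imwrite("pics/w1.png",im)
```

```text
[[ 0.6615  0.1402  0.045 ]
 [ 0.6863 -0.2525  0.045 ]
 [ 0.5156 -0.264   0.045 ]
 [ 0.491   0.1287  0.045 ]] [ 0.58859492 -0.06190681  0.045     ]
[[ 0.6582  0.1431  0.045 ]
 [ 0.6824 -0.2552  0.045 ]
 [ 0.5114 -0.2619  0.045 ]
 [ 0.4886  0.1306  0.045 ]] [ 0.58516504 -0.06084585  0.045     ]
0.3935 -86.38
0.1711 -176.15
0.3935 93.59
0.1709 3.84
0.3991 -86.52
0.1711 -177.76
0.3932 93.33
0.1701 4.22
2.5333 [ 0.58688167 -0.03898321  0.35989067] [-0.27431211 -0.73689454 -0.64469682] [-0.18  0.24  0.43  1.76 -0.    2.9 ]
```

View pics/w1.png

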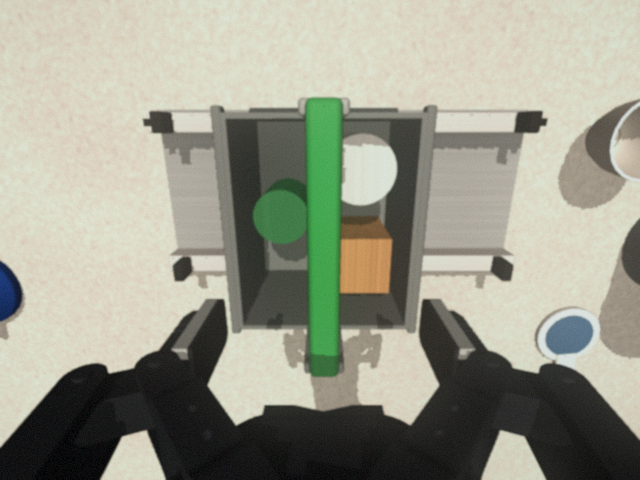

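The wrist view shows the bar at column 324, centred between the fingers and parallel to them. Joint 6 is at 2.9, too near its limit for this sweep, so I'll use the half-turned grasp instead.

```bash
cat >> h.py <<'E'
th=np.radians(3.6); Q=[0,-np.sin(th/2),np.cos(th/2),0]
D=np.array([-np.sin(th),np.cos(th),0]); C=np.array([0.587,-0.0615,0])
def P(s,z=0.269): return C+D*s+np.array([0,0,z])
E
python3 - <<'E'
from h import *
from workcell import robot,status,command_gripper
for s in (-.115,0.023,.115):
    print(robot.ik(P(s),Q))
robot.move_ptp(P(.023,.36),Q)
s=status.read_state(); print(s["time"],s["joint_positions"].round(2),s["force"])
print(robot.move_l(P(.023),v=.1,force_limit=8))
robot.hold(.2)
s=status.read_state(); print(s["time"],s["ee_pos"],s["force"])
command_gripper(0.0); robot.hold(.2)
s=status.read_state(); print(s["time"],s["ee_pos"],s["force"],s["grip_width"])
E
```

```text
[-0.39652272  0.29437705  0.30847897  1.58489824  0.         -0.45935458]
[-0.17998426  0.20496904  0.20204835  1.56787564  0.         -0.24281612]
[-0.02353126  0.19269868  0.18791062  1.56600827  0.         -0.08636312]
5.2333 [-0.18  0.24  0.42  1.76 -0.   -0.24] [ 0.84535523 -0.25141337 -0.01309002]
False
6.4917 [ 0.58595605 -0.03862052  0.26991307] [-0.25893449  0.49709457 -0.75683392]
7.2917 [ 0.58553721 -0.03863142  0.26918293] [-0.69664686 -0.0434711   1.17414985] 0.2485525495875007
```

```bash
cat >> h.py <<'E'
from workcell import robot,status
import json
def here():
    s=status.read_state(); 
    return s["time"],float((s["ee_pos"]-C)@D),float(s["force"]@D)
def sweep(a,b,step,v,log,lim=6.0,limzone=0.095):
    """step the held bin from a to b; log time, s, force along D."""
    n=int(np.ceil(abs(b-a)/step))
    for s in np.linspace(a,b,n+1)[1:]:
        robot.move_l(P(s),v=v,force_limit=14)
        h=here(); log.append(h)
        if abs(h[1])>limzone and s*(b-a)>0 and abs(h[2])>lim: break
    return log
E
python3 - <<'E'
from h import *
L=sweep(.023,.063,.004,.04,[])
for h in L: print("%.2f %.4f %.2f"%h)
E
```

```text
7.54 0.0276 0.76
7.79 0.0316 1.16
8.04 0.0355 1.02
8.29 0.0395 1.09
8.54 0.0435 1.42
8.79 0.0475 0.86
9.04 0.0515 0.99
9.29 0.0554 1.01
9.54 0.0593 0.26
9.79 0.0633 1.28
```

Run:
```python
from h import *
L=sweep(.063,.095,.004,.04,[])
sweep(.095,.113,.002,.04,L,lim=4,limzone=.09)
for h in L: print("%.2f %.4f %.2f"%h)
```

```text
10.04 0.0672 1.34
10.29 0.0713 0.88
10.54 0.0753 1.56
10.79 0.0793 0.81
11.04 0.0833 1.17
11.29 0.0873 0.42
11.54 0.0913 0.51
11.79 0.0953 1.16
12.04 0.0970 0.29
12.29 0.0990 -0.07
12.54 0.1010 0.12
12.79 0.1030 -0.12
13.04 0.1049 -0.36
13.29 0.1069 0.71
13.54 0.1089 0.08
13.79 0.1103 -1.69
14.04 0.1113 -5.89
```

The stop on the +s side is felt at s = 0.110, which agrees with the measured rail frame. Forces at rest between steps say little about drag, so I'll stroke back with continuous force-limited moves that stop at a catch.

```bash
cat >> h.py <<'E'
def run(a,b,v,f):
    r=robot.move_l(P(b),v=v,force_limit=f); h=here()
    print(r,"%.2f %.4f %.2f"%h); return r,h
E
python3 - <<'E'
from h import *
run(0,.085,.05,None)
r,h=run(0,-.08,.04,3.5)
E
```

```text
False 14.75 0.0844 -0.70
True 16.82 0.0083 -1.48
```

Run:
```python
from h import *
r,h=run(0,.016,.04,None)
robot.hold(.1)
print(here())
r,h=run(0,-.02,.02,4.5)
r,h=run(0,h[1]-.002,.02,None)
r,h=run(0,h[1]-.002,.02,None)
```

```text
False 17.14 0.0167 0.09
(17.2417, 0.016486260924963192, 1.537375412477169)
True 17.95 0.0092 0.82
False 18.22 0.0085 5.09
False 18.47 0.0083 7.47
```

At s ≈ 0.0085 the bin holds against 7.5 N, which is the bad spot's near edge. I'll push through and on to the other stop, gently.

Run:
```python
from h import *
L=[]
for k in range(5):
    s=.0045-.002*k
    robot.move_l(P(s),v=.02); L.append(here())
for h in L: print("%.2f %.4f %.2f"%h)
r,h=run(0,-.098,.05,12)
L=sweep(-.098,-.113,.002,.03,[],lim=3.5,limzone=.09)
for h in L: print("%.2f %.4f %.2f"%h)
```

```text
18.72 0.0062 6.60
18.97 0.0041 6.03
19.22 0.0021 5.53
19.47 -0.0001 5.26
19.72 -0.0023 5.00
False 21.76 -0.0994 -1.38
22.01 -0.1007 -0.48
22.26 -0.1024 -0.35
22.51 -0.1043 1.68
22.76 -0.1061 -0.06
23.01 -0.1080 0.00
23.26 -0.1099 1.12
23.51 -0.1115 1.46
23.76 -0.1124 3.31
```

The home-side stop is at about −0.111. I couldn't tell OUT from HOME by sight, so I'll make a third stroke back to +s. That covers either assignment and feels the bad spot's other edge.

Run:
```python
from h import *
robot.hold(.15)
run(0,-.085,.05,None); robot.hold(.1)
r,h=run(0,.03,.04,4)
```

```text
False 24.62 -0.0849 1.82
True 25.73 -0.0643 1.80
```

Run:
```python
from h import *
L=[]
for s in (-.062,-.058,-.054,-.05,-.046,-.042,-.038,-.034): 
    robot.move_l(P(s),v=.04); L.append(here())
for h in L: print("%.2f %.4f %.2f"%h)
r,h=run(0,.03,.03,4)
L=[]
for k in range(4):
    s=h[1]+.002*(k+1)
    robot.move_l(P(s),v=.02); L.append(here())
for h in L: print("%.2f %.4f %.2f"%h)
```

```text
25.98 -0.0624 -0.18
26.23 -0.0582 -1.16
26.48 -0.0539 -0.11
26.73 -0.0497 -0.15
26.98 -0.0456 1.35
27.23 -0.0414 0.30
27.48 -0.0374 0.83
27.73 -0.0334 1.28
True 28.69 -0.0130 0.93
28.98 -0.0124 -4.97
29.23 -0.0108 -6.71
29.48 -0.0088 -5.25
29.73 -0.0066 -5.45
```

The other edge is at about −0.013, so the bad spot runs from −0.013 to +0.009 with its centre near −0.002. Now to the + stop, then back to the centre.

Run:
```python
from h import *
run(0,.098,.05,12)
L=sweep(.098,.1135,.002,.03,[],lim=3.5,limzone=.09)
for h in L: print("%.2f %.4f %.2f"%h)
robot.hold(.15)
run(0,.02,.05,None)
L=[]
for s in np.arange(.016,-.0035,-.003):
    robot.move_l(P(s),v=.02); L.append(here())
for h in L: print("%.2f %.4f %.2f"%h)
```

```text
False 31.94 0.0990 -0.14
32.19 0.1011 -0.49
32.44 0.1031 -0.29
32.69 0.1051 0.33
32.94 0.1070 -0.86
33.19 0.1089 -0.15
33.44 0.1103 -1.71
33.69 0.1112 -4.10
False 35.83 0.0212 -0.04
36.17 0.0169 0.65
36.48 0.0139 -1.37
36.77 0.0109 0.41
37.08 0.0092 3.17
37.38 0.0071 5.55
37.67 0.0041 5.06
37.98 0.0010 5.57
```

Run:
```python
from h import *
from workcell import command_gripper,snapshot
run(0,-.005,.02,None)
run(0,-.0035,.02,None)
command_gripper(1.0); robot.hold(.1); print(here(),status.read_state()["grip_width"])
im=snapshot("top"); cv2.imwrite("pics/t2.png",im)
t=robot.move_l
t(P(-.0035,.37),v=.1)
cv2.imwrite("pics/w2.png",snapshot("wrist")); s=status.read_state(); print(s["time"],s["ee_pos"],here(),s["force"])
robot.set_joints([-1.0]+list(s["joint_positions"][1:]))
im=snapshot("top"); cv2.imwrite("pics/t3.png",im)
sc=snapshot("scene"); cv2.imwrite("pics/s3.png",sc)
for n,i in (("top",im),("scene",sc)):
    m,l,st,ce=green(i); k=1+np.argmax(st[1:,4]); p=plane(n,[ce[k]],.229)[0]; print(n,p,(p-C)@D)
print(here()[0])
```

```text
False 38.27 -0.0023 4.72
False 38.52 -0.0020 0.74
(39.2667, -0.0035793870765839318, -0.3001550134993504) 1.0020387759840241
40.525 [ 0.58700918 -0.06496989  0.36898557] (40.525, -0.0034636160598204143, -0.29648225879719386) [ 0.6087145  -0.25877139  0.25154358]
top [ 0.58744617 -0.06137208  0.229     ] 9.96549106682045e-05
scene [ 0.59261354 -0.06337057  0.229     ] -0.002219355987200211
42.2667
```

View pics/t3.png

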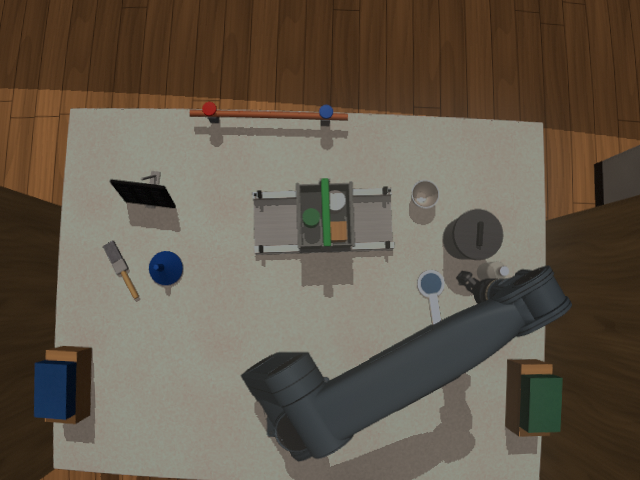

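The top view shows the bin released at (326,212). The bystanders look unmoved and the arm is clear. Vision puts the bin at s ≈ −0.001, against a spot centre of about −0.002. Handing in.

Run:
```python
from workcell import robot,sign_off,status
robot.hold(.3); s=status.read_state(); print(s["time"],s["force"],abs(s["dq"]).max()); print(sign_off())
```

```text
42.5667 [-0.51350542  0.85924594  1.19882264] 0.005462160239287244
the job is handed in; nothing more can be done
None
```

The bin is standing released on the bad catch, and I handed the job in at 42.6 s. No verdict came back.

- **Strokes:** The rail looks the same at both ends, so I couldn't see which way is OUT. I slid the bin by its handle to one stop, then the other, then back to the first, so an out-then-home pair is covered either way. The stops were met at about ±0.110 m, and the end-of-step readings there were at most about 6 N.
- **Bad catch:** It was felt at +0.009 m coming from one side and −0.013 m from the other, in the rail frame, with the sign of y not known. The force peaked at about 7.5 N and faded as the bin moved through. That puts the centre at about −0.002 m, and the 22 mm length agrees with the 24 mm given.
- **Slight drag:** It was only hinted at, by one force trip near −0.064 m that I did not confirm.
- **Last checks:** The handle position was −0.002 m before release. Afterwards the top camera gave 0.000 m and the scene camera −0.002 m, so the bin is within about 2 mm of the catch's centre. The gripper is open and the arm is well clear. The bystanders look unmoved in the top picture, though I did not measure them.

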